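Show the learner which dish and which setter fit the press-stud cap

TASK

A learner in the leather workshop has put one brass press-stud cap on the black setting slab; show which tools it needs. With the fingertips, from straight above and without touching anything, point at the dish of the steel anvil that is as wide as that cap, staying about 2 cm over it for two seconds, and then in the same way at the setter in the wooden stand whose head is as wide as that cap. Point at none of the other dishes or setters, not even in passing, then draw the hand at least 15 cm away from the setters and the anvil and leave everything where it was.

Things in the scene. Friction and masses are not known exactly. Their poses are not given: they have to be found in the camera images.
- slab: black setting slab lying flat on the bench, 240 mm (own x) by 260 mm (own y), 12 mm thick, fixed. Origin: centre of its underside. The anvil and exactly one cap lie on it; that cap is within 130 mm of the slab's centre seen from above, the two others (in the tray) are more than 170 mm from it
- anvil: loose plain steel bar 130 mm (own x) by 45 mm (own y) by 16 mm high, about 0.7 kg, lying flat on the slab at any yaw, with three round shallow dishes in its top, in a row along own x, 42 mm apart. Origin: centre of its underside
- dish10 (a point): centre of the narrowest dish, 10 mm wide, 2.5 mm deep, at the anvil's -x end; the point lies level with the anvil's top face (28 mm above the bench); z up
- dish17 (a point): centre of the middle dish, 17 mm wide, 3.5 mm deep, level with the anvil's top face; z up
- dish25 (a point): centre of the widest dish, 25 mm wide, 5 mm deep, at the anvil's +x end, level with the anvil's top face; z up
- stand: fixed wooden block 150 mm (own x) by 50 mm (own y) by 45 mm high, left or right of the slab, with three holes in a row along own x, 45 mm apart, in each of which a setter stands loose. Which setter is in which hole varies. Origin: centre of its underside
- setter10_top (a point): centre of the upper end of the setter with the narrowest head: loose steel rod 110 mm long with an 8 mm shank, standing upright 30 mm deep in the stand with its cupped working head up, the head (the top 20 mm) here 10 mm wide; its rim is 125 mm above the bench; z up along the rod
- setter17_top (a point): the same for the setter with the middle head, 17 mm wide; same length and height
- setter25_top (a point): the same for the setter with the widest head, 25 mm wide; same length and height
- tray: fixed dark wooden sorting tray 150 mm (own x) by 50 mm (own y) by 20 mm high on the side of the slab opposite the stand, with three square 37 mm wells 8 mm deep; the two caps not in use lie in its end wells, the middle well is empty. Origin: centre of its underside
- cap10: loose domed brass press-stud cap, 10 mm wide, 4.6 mm high, lying dome up on the slab or in the tray. Origin: centre of its underside
- cap17: the same, 17 mm wide
- cap25: the same, 25 mm wide
- mallet: bystander: loose mallet lying on the bench, pale head 90 mm long (own y) and 44 mm thick, wooden handle 240 mm long towards own -x. Origin: under the middle of the head
- stamps: bystander: loose small yellow open box 62 x 50 x 48 mm packed with black steel stamp rods that stand up to 63 mm above the bench. Origin: centre of its underside
- jar: bystander: loose closed jar, 54 mm wide, 68 mm high. Origin: centre of its underside
Mind the look-alikes: they are no part of the job. Leave any blue or orange look-alike of the anvil alone.

How it is judged:
On the way, in this order (a step that is already met when the one before it is completed fails the run):
1. the fingertips dwell just above the anvil dish as wide as the cap on the slab (((horizontal distance between cap10 and slab below 0.15 m and (horizontal distance between the grasp point and dish10 below 0.012 m and z of the grasp point in the frame of dish10 between 0.012 and 0.055 m)) or (horizontal distance between cap17 and slab below 0.15 m and (horizontal distance between the grasp point and dish17 below 0.012 m and z of the grasp point in the frame of dish17 between 0.012 and 0.055 m)) or (horizontal distance between cap25 and slab below 0.15 m and (horizontal distance between the grasp point and dish25 below 0.012 m and z of the grasp point in the frame of dish25 between 0.012 and 0.055 m)))), for 1.5 s.
2. the fingertips dwell just above the setter whose head is as wide as the cap on the slab (((horizontal distance between cap10 and slab below 0.15 m and (horizontal distance between the grasp point and setter10_top below 0.012 m and z of the grasp point in the frame of setter10_top between 0.012 and 0.055 m)) or (horizontal distance between cap17 and slab below 0.15 m and (horizontal distance between the grasp point and setter17_top below 0.012 m and z of the grasp point in the frame of setter17_top between 0.012 and 0.055 m)) or (horizontal distance between cap25 and slab below 0.15 m and (horizontal distance between the grasp point and setter25_top below 0.012 m and z of the grasp point in the frame of setter25_top between 0.012 and 0.055 m)))), for 1.5 s.
At the end, for the whole second after the job is handed in: Both dwells made (grasp point within 12 mm of the vertical through the dish or head, 12 to 55 mm above it, 1.5 s each); the hand then over 130 mm from every dish and setter head; anvil, caps, setter heads, mallet, stamp box and jar within 6 mm of their starts (distance of each of anvil, cap10, cap17, cap25, setter10_top, setter17_top, setter25_top, mallet, stamps, jar from where it was at the start of the episode below 0.006 m and distance between the grasp point and dish10 above 0.13 m and distance between the grasp point and dish17 above 0.13 m and distance between the grasp point and dish25 above 0.13 m and distance between the grasp point and setter10_top above 0.13 m and distance between the grasp point and setter17_top above 0.13 m and distance between the grasp point and setter25_top above 0.13 m); the robot touches nothing.
It fails at once if the robot touches anything at all (over 0.5 N) (contact force between any of the fingers, the arm and anything else above 0.5 N).
It fails at once if a wrong dish is pointed at (grasp point within 12 mm of its vertical and less than 50 mm above it) ((horizontal distance between cap10 and slab below 0.15 m and ((horizontal distance between the grasp point and dish17 below 0.012 m and z of the grasp point in the frame of dish17 below 0.05 m) or (horizontal distance between the grasp point and dish25 below 0.012 m and z of the grasp point in the frame of dish25 below 0.05 m))) or (horizontal distance between cap17 and slab below 0.15 m and ((horizontal distance between the grasp point and dish10 below 0.012 m and z of the grasp point in the frame of dish10 below 0.05 m) or (horizontal distance between the grasp point and dish25 below 0.012 m and z of the grasp point in the frame of dish25 below 0.05 m))) or (horizontal distance between cap25 and slab below 0.15 m and ((horizontal distance between the grasp point and dish10 below 0.012 m and z of the grasp point in the frame of dish10 below 0.05 m) or (horizontal distance between the grasp point and dish17 below 0.012 m and z of the grasp point in the frame of dish17 below 0.05 m)))).
It fails at once if a wrong setter is pointed at (within 12 mm of its vertical and less than 50 mm above it) ((horizontal distance between cap10 and slab below 0.15 m and ((horizontal distance between the grasp point and setter17_top below 0.012 m and z of the grasp point in the frame of setter17_top below 0.05 m) or (horizontal distance between the grasp point and setter25_top below 0.012 m and z of the grasp point in the frame of setter25_top below 0.05 m))) or (horizontal distance between cap17 and slab below 0.15 m and ((horizontal distance between the grasp point and setter10_top below 0.012 m and z of the grasp point in the frame of setter10_top below 0.05 m) or (horizontal distance between the grasp point and setter25_top below 0.012 m and z of the grasp point in the frame of setter25_top below 0.05 m))) or (horizontal distance between cap25 and slab below 0.15 m and ((horizontal distance between the grasp point and setter10_top below 0.012 m and z of the grasp point in the frame of setter10_top below 0.05 m) or (horizontal distance between the grasp point and setter17_top below 0.012 m and z of the grasp point in the frame of setter17_top below 0.05 m)))).
It fails at once if the anvil, a cap, a setter or a bystander is moved, lifted or carried (over 8 mm) (distance of any of anvil, cap10, cap17, cap25, setter10_top, setter17_top, setter25_top, mallet, stamps, jar from where it was at the start of the episode above 0.008 m).
It also fails if it takes over 48 s, if anything falls off the work surface, if the arm or the gripper's body presses on something with over 40 N, if the wrist force passes 120 N, or if a joint passes its speed limit or range.

ROBOT

A 6-joint arm with a two-finger parallel gripper is mounted at the origin on the work surface. World frame = base frame: x ahead of the robot, y to its left, z up, the work surface at z = 0. Lengths are in m, angles in rad, forces in N, time in s.
With the tool pointing down it reaches from about 0.35 to 0.975 m from the base axis. Payload 4.9 kg.
Tool frame: the origin (TCP) lies on the front face of the gripper's body, between the roots of the fingers; the fingertips stand ctrl.tip_extent ahead of it and the grasp point (between the pads) lies 54 mm ahead of it (ctrl.tip_extent is the distance from the TCP to the fingertips, in m); z points along the fingers, y is the line along which they close (so a half turn about z gives the same grasp; the last joint's range is limited). The gripper opens to 85 mm and grips with 20 to 120 N. Pads are 22 mm wide; open, the fingers measure 114 mm over their backs; the gripper's body (76 mm by 85 mm) begins 54 mm behind the grasp point. The pads swing forward as they close: fully open they stand 13 mm farther back than shut.
Start: joints at [1.087, 0.053, 1.613, -0, 1.476, -0.119], TCP at [0.223, 0.584, 0.304] pointing down, gripper open.
Joint ranges: [-3.01, 3.01], [-1.01, 2.22], [0.06, 2.58], [-1.02, 4.17], [0.09, 2.62], [-3.14, 3.14]. Speed limits (rad/s): [2.57, 2.57, 3.14, 3.14, 3.14, 3.14].

INTERFACE

Orientations are given as a rotation vector (axis times angle).
In Python, from station import ctrl gives the robot as it stands.
- The arm moves only by the tool apply_moves, never from a script. Its argument "rows" is one flat list of numbers, 6 for each row, row after row: the shift along the tool's x, y, z normalised to -1 to 1, where 1 is 0.6 m, then the turn, a rotation vector about the tool's x, y, z normalised to -1 to 1, where 1 is 90 degrees. A call has 1 to 20 rows; each row is the pose to reach, as a shift and turn from the pose commanded when the call began, along the tool's axes at that moment; what a row does not reach only later rows make up. A row lasts 1/10 s, in which the tool goes at most 50 mm and 8.59 degrees, less where a joint would pass 70% of its speed; a pose out of reach is approached as far as the arm can. A call with a number of a shift or a turn outside -1 to 1 is refused whole. A call with a gripper value outside its range is refused whole. "grip" is the opening, from 0 (shut) to 1 (fully open), set as the call begins (left out, the last holds). The fingers move at their own pace and stop on an object; "grip_force" is the grip in N (left out, the last holds). Time passes only in rows, so rows that repeat a pose let the fingers close. It gives the time, the measured TCP pose, the force, the opening and the grip force at its end, in the units of the state.
- ctrl.get_obs(): the state, without advancing time (a new reading comes with each control period).
- ctrl.get_image(name): name is "scene" or "top" or "wrist"; returns (picture, depth): 420x560x3 uint8, blue, green, red; 420x560 float32, m along the optical axis (not along the pixel's ray), 0 where there is no reading.
- ctrl.camera_model(name): a dict with "mtx" (3x3 intrinsics, pixels), "R" (3x3) and "t" (3): a world point X has camera coordinates R X + t; the wrist camera has in their place "tool_from_camera" (4x4, takes a point from camera to tool coordinates, whose origin is the TCP and whose axes are the flange's). Camera axes: x right, y down, z forward; pixel columns grow to the right and rows downward; lengths in m; the calibration is good to about 2 mm. A picture is of the moment at which its call begins: read the wrist's pose just before it. camera_model takes no time and is no camera call.
- ctrl.finish_job(): hands the job in; it is judged then, once.
The state is a dict: "t": time; "q": joint angles; "dq": joint speeds; "effort": joint torques, N m; "tool_pos": TCP position; "tool_rot": TCP orientation; "contact_force": force on the tool from outside, world axes, zero at the start; "wrist_torque": the same for the moment, N m; "opening": finger opening in m; "grip_force": force on a finger pad.
Only numpy, scipy, OpenCV 4.12 (cv2) and the standard library are available. Lean on these libraries where they do the work, as an engineer would, in place of code of your own. Each camera call takes 0.05 s, during which the arm holds its last target. There are 200 camera calls.

## Working session

There is one attempt and no reset: what is moved stays moved. The work goes in short steps, Python scripts to look and compute and a tool call to move; the robot and the scene stay as the last step left them, time stands still between calls to the robot, and variables do not carry over. Pictures are saved under pics/ and viewed, at most 10 in all, crops included, and the job is handed in when it is done.

Besides the shell and the picture viewer there is one more tool, called as name(argument=value, ...), one argument or row to a line, values as JSON. apply_moves: Moves the arm, as the interface text tells. Its arguments: {"type":"object","properties":{"rows":{"type":"array","items":{"type":"number"}},"grip":{"type":"number"},"grip_force":{"type":"number"}},"required":["rows"]}

```bash
mkdir -p pics; python3 - <<'E'
from station import ctrl
import cv2,numpy as np
o=ctrl.get_obs();print(o['t'],o['tool_pos'],o['tool_rot'],o['opening'],ctrl.tip_extent)
for n in ['top','scene']:
    im,d=ctrl.get_image(n);cv2.imwrite(f'pics/{n}0.png',im);np.savez(f'{n}0.npz',im=im,d=d)
    m=ctrl.camera_model(n);print(n,m['mtx'],-m['R'].T@m['t'],m['R'])
E
```

```text
0.0 [0.22271818 0.58347069 0.30268861] [-5.69643246e-01 -3.08890034e+00  3.03410627e-03] 0.08532413927347159 0.0726
top [[406.6470859    0.         281.36763466]
 [  0.         406.6470859  214.03187108]
 [  0.           0.           1.        ]] [0.45567656 0.07438751 1.23990877] [[ 0.01911983 -0.99976566  0.01015171]
 [-0.99269835 -0.02019221 -0.11892123]
 [ 0.11909835 -0.00780383 -0.99285179]]
scene [[421.27544196   0.         276.78817385]
 [  0.         421.27544196 205.0819205 ]
 [  0.           0.           1.        ]] [1.03117539 0.90632985 0.89209023] [[-0.87479142  0.48440819 -0.00941701]
 [ 0.32284168  0.56830582 -0.75683667]
 [-0.36126614 -0.66511443 -0.65353621]]
```

View pics/top0.png

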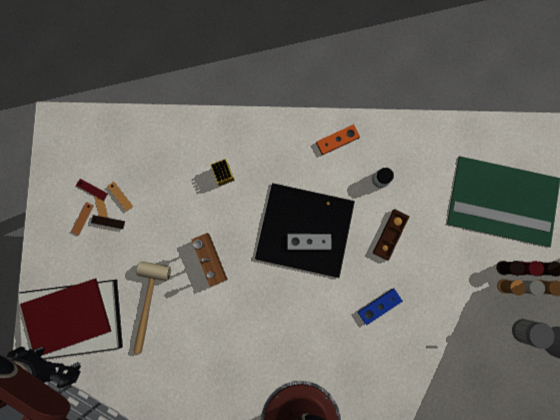

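View pics/scene0.png

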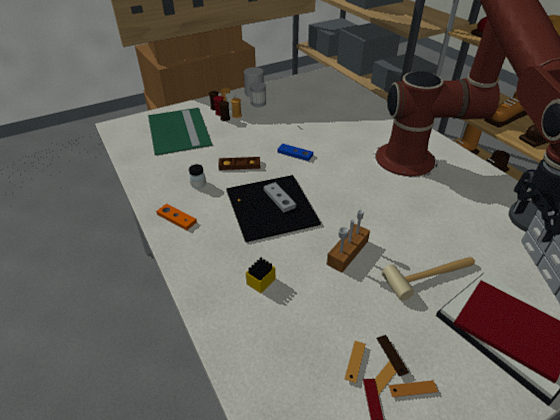

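The top picture shows the slab at (305,230) with a tiny brass cap at (328,204) and the steel anvil at (309,242), whose widest dish is at the left, (295,242). The tray caps are at (397,222) and (385,248), and the stand with its setters is around (208,262). Things that could be mistaken for the anvil: the blue bar (378,307), the orange bar (337,140) and the grey strip on the green mat (500,217). I choose the steel bar on the slab and check it in a close crop.

```bash
python3 - <<'E'
import cv2,numpy as np
t=np.load('top0.npz')['im'];s=np.load('scene0.npz')['im']
f=lambda c,w,h:cv2.resize(c,(w,h),interpolation=cv2.INTER_CUBIC)
a=f(t[180:280,250:350],400,400); b=f(t[225:295,175:245],400,400)
c=f(s[200:270,320:390],400,400)
c=np.clip(c*1.5,0,255).astype(np.uint8)
d=f(t[200:270,360:430],400,400)
cv2.imwrite('pics/c1.png',f(np.vstack([np.hstack([a,b]),np.hstack([d,c])]),600,600))
E
```

```text
(no output)
```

View pics/c1.png

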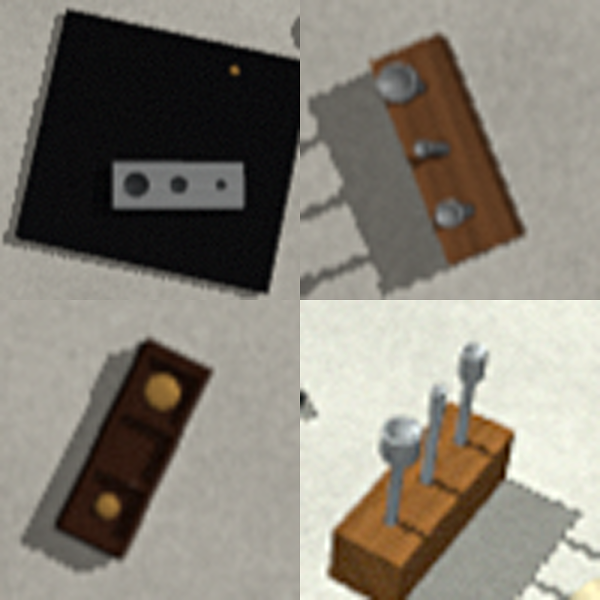

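The cap on the slab is about 10 mm wide; the tray holds the 25 (upper) and the 17 (lower). So the targets are the narrow dish at the right end of the steel anvil, top px about (323.7,241.3), and the middle setter with the thin head, top px about (204,260).

```bash
cat > h.py <<'E'
from station import ctrl
import numpy as np,cv2
def ray(n,u,v):
    m=ctrl.camera_model(n);R=m['R'];t=np.ravel(m['t'])
    return -R.T@t, R.T@np.linalg.solve(m['mtx'],[u,v,1.])
def plane(n,u,v,z):
    c,d=ray(n,u,v);return c+d*(z-c[2])/d[2]
def tri(obs):
    A=np.zeros((3,3));b=np.zeros(3)
    for o in obs:
        c,d=ray(*o);d=d/np.linalg.norm(d);P=np.eye(3)-np.outer(d,d);A+=P;b+=P@c
    return np.linalg.solve(A,b)
E
python3 - <<'E'
from h import *
Z=np.load('top0.npz');im=Z['im'];D=Z['d']
hsv=cv2.cvtColor(im,cv2.COLOR_BGR2HSV);g=im.max(2)
def show(name,mask,x0,y0,x1,y1,z,amin=8):
    m=np.zeros_like(mask);m[y0:y1,x0:x1]=mask[y0:y1,x0:x1]
    cs,_=cv2.findContours(m,cv2.RETR_EXTERNAL,cv2.CHAIN_APPROX_NONE)
    for c in cs:
        if cv2.contourArea(c)<amin: continue
        r=cv2.minAreaRect(c);P=np.array([plane('top',*p,z) for p in cv2.boxPoints(r)])
        print(name,np.round(r[0],1),P.mean(0).round(4),'sides',np.linalg.norm(P[1]-P[0]).round(4),np.linalg.norm(P[2]-P[1]).round(4),'corners',P[:,:2].round(3).tolist())
show('anvil',((g>80)*255).astype(np.uint8),275,228,340,255,.028,100)
# dishes: dark blobs in anvil
sub=g[232:252,286:334].astype(float)
for u,v in [(295.5,241.5),(309.5,241.5),(323.7,241.3)]:
    w=np.zeros(im.shape[:2]);yy,xx=np.mgrid[:420,:560]
    near=((xx-u)**2+(yy-v)**2<5.5**2);w=np.where(near,np.clip(np.median(g[near])*0.92-g if u>320 else 115-g.astype(float),0,None),0)
    cu,cv=(w*xx).sum()/w.sum(),(w*yy).sum()/w.sum();print('dish',cu,cv,plane('top',cu,cv,.028).round(4))
print(g[238:246,318:330])
# brown stand top, tray
br=((hsv[...,1]>90)&(hsv[...,0]<20)).astype(np.uint8)*255
show('stand',br,175,228,235,295,.045,100)
blk=((g<40)*255).astype(np.uint8);show('slab',blk,250,180,358,280,.012,500)
cap=((hsv[...,1]>90)&(g>60)).astype(np.uint8)*255
show('cap',cap,320,198,335,210,.016,0)
c,d=ray('top',0,0)
for n in ['top','scene']:
    D=np.load(n+'0.npz')['d']; m=ctrl.camera_model(n);R=m['R'];t=np.ravel(m['t'])
    yy,xx=np.mgrid[:420,:560];K=m['mtx']
    pc=np.stack([(xx-K[0,2])/K[0,0]*D,(yy-K[1,2])/K[1,1]*D,D],-1)
    W=(pc-t)@R
    box=np.s_[225:295,175:245] if n=='top' else np.s_[195:280,315:395]
    w=W[box].reshape(-1,3);k=w[:,2]>.085;pts=w[k];px=np.stack([xx[box].ravel()[k],yy[box].ravel()[k]],1)
    _,l=cv2.connectedComponents(np.where(W[...,2]>.085,255,0).astype(np.uint8))
    ll=l[box].ravel()[k]
    for i in np.unique(ll):
        q=pts[ll==i];h=q[q[:,2]>q[:,2].max()-.012];print(n,'setter n',len(q),'px',px[ll==i].mean(0).round(1),'top pts mean',h.mean(0).round(4),'ext',np.ptp(h,axis=0).round(3),'zmax',q[:,2].max().round(3))
    for nm,u,v in [('dish10',324,241)]:
        if n=='top':print(W[v-2:v+3,u].round(4))
E
```

```text
anvil [309. 241.] [ 0.5218 -0.0191  0.028 ] sides 0.1255 0.0417 corners [[0.541, 0.044], [0.544, -0.082], [0.502, -0.082], [0.5, 0.043]]
dish 295.106015037594 240.9609022556391 [0.5211 0.0224 0.028 ]
dish 309.1677419354839 241.07311827956988 [ 0.5216 -0.0195  0.028 ]
dish 323.20470756062764 241.13159771754636 [ 0.5222 -0.0614  0.028 ]
[[118 118 118 120 120 121 120 120 118 117 119 121]
 [121 121 119 119 111  97 107 122 122 120 121 119]
 [119 119 122 117  79  55  70 109 122 120 121 121]
 [121 123 123 115  56  36  43  89 122 122 122 125]
 [123 124 127 120  72  55  58  97 124 125 124 124]
 [119 121 121 120 102  92  99 116 121 122 123 124]
 [121 120 119 121 121 119 120 120 119 119 118 121]
 [121 119 120 121 124 121 121 121 121 120 122 124]]
stand [208.8 259.3] [0.4624 0.2741 0.045 ] sides 0.0549 0.149 corners [[0.52, 0.329], [0.541, 0.279], [0.405, 0.219], [0.384, 0.269]]
slab [304.8 229.8] [ 0.5576 -0.0071  0.012 ] sides 0.2366 0.262 corners [[0.467, 0.143], [0.699, 0.097], [0.647, -0.16], [0.417, -0.109]]
cap [328. 203.] [ 0.6392 -0.0766  0.016 ] sides 0.0061 0.0062 corners [[0.642, -0.
[... 3737 characters left out ...]
0.9063 0.8921] ext [0. 0. 0.] zmax 0.892
scene setter n 2 px [391.5 260. ] top pts mean [1.0312 0.9063 0.8921] ext [0. 0. 0.] zmax 0.892
scene setter n 1 px [346. 264.] top pts mean [1.0312 0.9063 0.8921] ext [0. 0. 0.] zmax 0.892
scene setter n 1 px [332. 267.] top pts mean [1.0312 0.9063 0.8921] ext [0. 0. 0.] zmax 0.892
scene setter n 1 px [319. 271.] top pts mean [1.0312 0.9063 0.8921] ext [0. 0. 0.] zmax 0.892
scene setter n 1 px [345. 272.] top pts mean [1.0312 0.9063 0.8921] ext [0. 0. 0.] zmax 0.892
scene setter n 1 px [350. 276.] top pts mean [1.0312 0.9063 0.8921] ext [0. 0. 0.] zmax 0.892
scene setter n 1 px [341. 279.] top pts mean [1.0312 0.9063 0.8921] ext [0. 0. 0.] zmax 0.892
```

```bash
cat >> h.py <<'E'
from scipy.spatial.transform import Rotation as Ro
def delta(target):
    o=ctrl.get_obs();R=Ro.from_rotvec(o['tool_rot']).as_matrix()
    print('t',o['t'],'tcp',o['tool_pos'].round(4),'z axis',R[:,2].round(4),'open',o['opening'],'F',o['contact_force'].round(2),'tip',ctrl.tip_extent)
    for T in target: print('shift norm',(R.T@(np.array(T)-o['tool_pos'])/.6).round(4))
E
python3 -c "
from h import *
delta([[.522,-.0615,.26]])"
```

```text
t 0.1 tcp [0.2228 0.5835 0.3028] z axis [-9.0e-04 -1.7e-03 -1.0e+00] open 0.08576796879024719 F [ 0.8  -0.08  0.43] tip 0.0726
shift norm [-0.8494 -0.8261  0.0726]
```

apply_moves(
  rows=[-0.017, -0.017, 0.001, 0, 0, 0, -0.051, -0.05, 0.004, 0, 0, 0, -0.093, -0.091, 0.008, 0, 0, 0, -0.144, -0.14, 0.012, 0, 0, 0, -0.195, -0.19, 0.017, 0, 0, 0, -0.246, -0.24, 0.021, 0, 0, 0, -0.297, -0.289, 0.025, 0, 0, 0, -0.348, -0.339, 0.03, 0, 0, 0, -0.399, -0.388, 0.034, 0, 0, 0, -0.45, -0.438, 0.038, 0, 0, 0, -0.501, -0.487, 0.043, 0, 0, 0, -0.552, -0.537, 0.047, 0, 0, 0, -0.603, -0.586, 0.052, 0, 0, 0, -0.654, -0.636, 0.056, 0, 0, 0, -0.705, -0.686, 0.06, 0, 0, 0, -0.756, -0.735, 0.065, 0, 0, 0, -0.798, -0.776, 0.068, 0, 0, 0, -0.832, -0.809, 0.071, 0, 0, 0, -0.849, -0.826, 0.073, 0, 0, 0, -0.849, -0.826, 0.073, 0, 0, 0],
  grip=0,
)

```text
t: 2.1
tool_pos: [0.5218, -0.0622, 0.2596]
tool_rot: [-0.573, -3.088, -0.0]
contact_force: [-0.1, 1.5, 0.2]
opening: 0.0002
grip_force: 0.0
```

```bash
python3 - <<'E'
from h import *
delta([[.522,-.0615,.12]])
o=ctrl.get_obs();im,d=ctrl.get_image('wrist');m=ctrl.camera_model('wrist');T=np.array(m['tool_from_camera'])
R=Ro.from_rotvec(o['tool_rot']).as_matrix();np.savez('w1.npz',im=im,d=d,R=R,p=o['tool_pos'],T=T,K=m['mtx'])
X=np.linalg.inv(T)@np.r_[R.T@(np.array([.522,-.0615,.028])-o['tool_pos']),1]
u=m['mtx']@(X[:3]/X[2]);print(u)
cv2.drawMarker(im,(int(u[0]),int(u[1])),(0,0,255),0,14,1);cv2.imwrite('pics/w1.png',im)
E
```

```text
t 2.1 tcp [ 0.5218 -0.0622  0.2596] z axis [-1.1e-03  2.0e-04 -1.0e+00] open 0.00017001943447875298 F [-0.06  1.51  0.15] tip 0.0726
shift norm [-2.000e-04  1.300e-03  2.327e-01]
[282.5358627  194.09095144   1.        ]
```

View pics/w1.png

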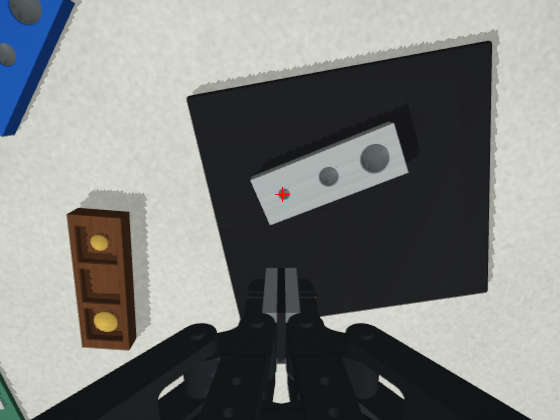

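The wrist view shows my projected dish10 point (282,194) on the narrowest dish of the steel anvil, so I descend and dwell.

apply_moves(
  rows=[0, 0, 0.02, 0, 0, 0, 0, 0.001, 0.06, 0, 0, 0, 0, 0.001, 0.1, 0, 0, 0, 0, 0.001, 0.14, 0, 0, 0, 0, 0.001, 0.18, 0, 0, 0, 0, 0.001, 0.21, 0, 0, 0, 0, 0.001, 0.225, 0, 0, 0, 0, 0.001, 0.232, 0, 0, 0, 0, 0.001, 0.232, 0, 0, 0, 0, 0.001, 0.232, 0, 0, 0, 0, 0.001, 0.232, 0, 0, 0, 0, 0.001, 0.232, 0, 0, 0, 0, 0.001, 0.232, 0, 0, 0, 0, 0.001, 0.232, 0, 0, 0, 0, 0.001, 0.232, 0, 0, 0, 0, 0.001, 0.232, 0, 0, 0, 0, 0.001, 0.232, 0, 0, 0, 0, 0.001, 0.232, 0, 0, 0, 0, 0.001, 0.232, 0, 0, 0, 0, 0.001, 0.232, 0, 0, 0],
)

```text
t: 4.15
tool_pos: [0.5222, -0.0603, 0.1209]
tool_rot: [-0.57, -3.089, -0.0]
contact_force: [-0.5, -0.5, -0.1]
opening: 0.0
grip_force: 0.0
```

apply_moves(
  rows=[0, 0, 0, 0, 0, 0, 0, 0, 0, 0, 0, 0, 0, 0, 0, 0, 0, 0, 0, 0, 0, 0, 0, 0, 0, 0, 0, 0, 0, 0, 0, 0, 0, 0, 0, 0, 0, 0, 0, 0, 0, 0, 0, 0, 0, 0, 0, 0, 0, 0, 0, 0, 0, 0, 0, 0, 0, 0, 0, 0, 0, 0, -0.02, 0, 0, 0, 0, 0, -0.06, 0, 0, 0, 0, 0, -0.11, 0, 0, 0, 0, 0, -0.16, 0, 0, 0, 0, 0, -0.21, 0, 0, 0, 0, 0, -0.26, 0, 0, 0, 0, 0, -0.29, 0, 0, 0, 0, 0, -0.3, 0, 0, 0, 0, 0, -0.3, 0, 0, 0],
)

```text
t: 6.05
tool_pos: [0.5226, -0.0604, 0.3024]
tool_rot: [0.569, 3.087, -0.0]
contact_force: [-0.2, -0.8, 1.0]
opening: -0.0003
grip_force: 0.0
```

```bash
python3 -c "
from h import *
delta([[.4624,.2765,.30]])"
```

```text
t 6.05 tcp [ 0.5226 -0.0604  0.3024] z axis [ 2.5e-03 -7.0e-04 -1.0e+00] open -0.00026893398304936886 F [-0.22 -0.79  0.99] tip 0.0726
shift norm [0.294  0.4888 0.0034]
```

apply_moves(
  rows=[0.01, 0.015, 0, 0, 0, 0, 0.03, 0.05, 0, 0, 0, 0, 0.06, 0.1, 0, 0, 0, 0, 0.09, 0.15, 0, 0, 0, 0, 0.12, 0.2, 0, 0, 0, 0, 0.15, 0.25, 0, 0, 0, 0, 0.18, 0.3, 0, 0, 0, 0, 0.21, 0.35, 0, 0, 0, 0, 0.24, 0.4, 0, 0, 0, 0, 0.265, 0.44, 0, 0, 0, 0, 0.285, 0.475, 0, 0, 0, 0, 0.294, 0.489, 0.003, 0, 0, 0, 0.294, 0.489, 0.003, 0, 0, 0, 0.294, 0.489, 0.003, 0, 0, 0],
)

```text
t: 7.45
tool_pos: [0.4618, 0.2762, 0.2981]
tool_rot: [-0.57, -3.088, 0.002]
contact_force: [-0.0, -0.4, 0.6]
opening: 0.0
grip_force: 0.0
```

```bash
python3 - <<'E'
from h import *
P=[.4624,.2765,.125]
delta([[.4624,.2765,.217]])
o=ctrl.get_obs();im,d=ctrl.get_image('wrist');m=ctrl.camera_model('wrist');T=np.array(m['tool_from_camera'])
R=Ro.from_rotvec(o['tool_rot']).as_matrix()
X=np.linalg.inv(T)@np.r_[R.T@(np.array(P)-o['tool_pos']),1]
u=m['mtx']@(X[:3]/X[2]);print(u)
cv2.drawMarker(im,(int(u[0]),int(u[1])),(0,0,255),0,14,1);cv2.imwrite('pics/w2.png',im)
E
```

```text
t 7.45 tcp [0.4618 0.2762 0.2981] z axis [-0.0015 -0.0012 -1.    ] open 2.8298777991023437e-05 F [-0.01 -0.37  0.57] tip 0.0726
shift norm [-0.0009  0.0011  0.1352]
[282.82819384 215.91797923   1.        ]
```

View pics/w2.png

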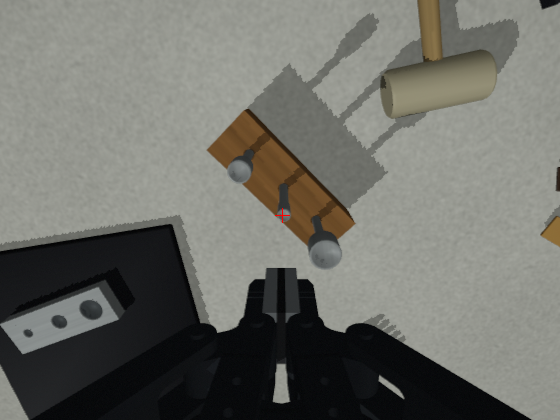

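The marker (283,216) sits on the thin middle setter's head, so I descend 81 mm and dwell.

apply_moves(
  rows=[0, 0, 0.015, 0, 0, 0, 0, 0.001, 0.04, 0, 0, 0, 0, 0.001, 0.07, 0, 0, 0, 0, 0.001, 0.1, 0, 0, 0, 0, 0.001, 0.12, 0, 0, 0, 0, 0.001, 0.132, 0, 0, 0, 0, 0.001, 0.135, 0, 0, 0, 0, 0.001, 0.135, 0, 0, 0, 0, 0.001, 0.135, 0, 0, 0, 0, 0.001, 0.135, 0, 0, 0, 0, 0.001, 0.135, 0, 0, 0, 0, 0.001, 0.135, 0, 0, 0, 0, 0.001, 0.135, 0, 0, 0, 0, 0.001, 0.135, 0, 0, 0, 0, 0.001, 0.135, 0, 0, 0, 0, 0.001, 0.135, 0, 0, 0, 0, 0.001, 0.135, 0, 0, 0, 0, 0.001, 0.135, 0, 0, 0, 0, 0.001, 0.135, 0, 0, 0, 0, 0.001, 0.135, 0, 0, 0],
)

```text
t: 9.5
tool_pos: [0.4623, 0.2773, 0.2181]
tool_rot: [-0.57, -3.089, 0.0]
contact_force: [0.6, 0.3, 0.1]
opening: -0.0001
grip_force: 0.0
```

apply_moves(
  rows=[0, 0, 0, 0, 0, 0, 0, 0, 0, 0, 0, 0, 0, 0, 0, 0, 0, 0, 0, 0, 0, 0, 0, 0, 0, 0, 0, 0, 0, 0, 0, 0, 0, 0, 0, 0, 0, 0, 0, 0, 0, 0, 0, 0, 0, 0, 0, 0, 0, 0, 0, 0, 0, 0, 0, 0, -0.02, 0, 0, 0, 0, 0, -0.06, 0, 0, 0, 0, 0, -0.11, 0, 0, 0, 0, 0, -0.16, 0, 0, 0, 0, 0, -0.21, 0, 0, 0, 0, 0, -0.26, 0, 0, 0, 0, 0, -0.31, 0, 0, 0, 0, 0, -0.34, 0, 0, 0, 0, 0, -0.35, 0, 0, 0, 0, 0, -0.35, 0, 0, 0],
)

```text
t: 11.4
tool_pos: [0.4624, 0.2773, 0.4287]
tool_rot: [0.57, 3.089, 0.001]
contact_force: [-0.2, 0.7, -0.3]
opening: 0.0001
grip_force: 0.0
```

```bash
python3 -c "
from h import *
delta([[.3,.5,.43]])"
```

```text
t 11.4 tcp [0.4624 0.2773 0.4287] z axis [ 1.1e-03  5.0e-04 -1.0e+00] open 6.660033621605506e-05 F [-0.17  0.74 -0.26] tip 0.0726
shift norm [ 0.3853  0.2501 -0.0022]
```

apply_moves(
  rows=[0.015, 0.01, 0, 0, 0, 0, 0.045, 0.03, 0, 0, 0, 0, 0.09, 0.06, 0, 0, 0, 0, 0.14, 0.09, 0, 0, 0, 0, 0.19, 0.12, 0, 0, 0, 0, 0.24, 0.155, 0, 0, 0, 0, 0.29, 0.19, 0, 0, 0, 0, 0.34, 0.22, 0, 0, 0, 0, 0.37, 0.24, 0, 0, 0, 0, 0.385, 0.25, 0, 0, 0, 0, 0.385, 0.25, 0, 0, 0, 0, 0.385, 0.25, 0, 0, 0, 0, 0.385, 0.25, 0, 0, 0, 0, 0.385, 0.25, 0, 0, 0],
)

```text
validation failed for argument at $.ro...
```

```bash
python3 -c "
from h import *
delta([])
im,_=ctrl.get_image('top');a=np.load('top0.npz')['im']
d=cv2.absdiff(im,a).max(2);print('diff slab/stand/tray/mallet',[(d[s]>40).sum() for s in (np.s_[180:280,250:360],np.s_[228:295,175:235],np.s_[205:265,368:412],np.s_[258:355,130:172])])
print(ctrl.finish_job())"
```

```text
t 11.4 tcp [0.4624 0.2773 0.4287] z axis [ 1.1e-03  5.0e-04 -1.0e+00] open 6.660033621605506e-05 F [-0.17  0.74 -0.26] tip 0.0726
diff slab/stand/tray/mallet [np.int64(0), np.int64(1193), np.int64(0), np.int64(2663)]
the job is handed in; nothing more can be done
None
```

The job is handed in, and the result hasn't been reported. The hand pointed at dish10 and then the 10 mm setter for over 1.5 s each, about 2 cm above. The final sideways retreat was refused and I handed in without catching it, so the hand ended about 25 cm straight above the setter, still beyond the 15 cm asked for. The slab and tray areas looked unchanged at the end, but the stand and mallet areas differed from the first picture, probably because the arm was in view, so I couldn't confirm those.

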